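# Set up the toppings caddy at the gelato counter

## Robot

A 6-joint arm with a two-finger parallel gripper is mounted at the origin on the work surface. World frame = base frame: x ahead of the robot, y to its left, z up, the work surface at z = 0. Lengths are in mm, angles in rad, forces in N, time in s.
With the tool pointing down it reaches from about 350 to 975 mm from the base axis. Payload 7.1 kg.
Tool frame: the origin (TCP) lies between the finger pads; the fingertips stand 19 mm ahead of it and the grasp point (between the pads) is the TCP (ctrl.tcp_to_tips is the distance from the TCP to the fingertips, in mm); z points along the fingers, y is the line along which they close (so a half turn about z gives the same grasp; the last joint's range is limited). The gripper opens to 88 mm and grips with 3 to 60 N. Pads are 20 mm wide; open, the fingers measure 115 mm over their backs; the gripper's body (75 mm by 178 mm) begins 61 mm behind the grasp point.
Start: joints at [-1.368, 0.423, 1.63, -0, 1.089, -0.019], TCP at [137.511, -609.669, 241.675] pointing down, gripper open.
Joint ranges: [-3, 3], [-0.9, 2.11], [0.09, 2.58], [-1.31, 4.45], [0.11, 2.69], [-2.54, 2.54]. Speed limits (rad/s): [2.39, 2.39, 3.01, 3.14, 3.14, 3.14].

## Interface

Orientations are given as a rotation vector (axis times angle).
In Python, from workcell import status, optics, ctrl gives the robot as it stands. The module is installed in compiled form; this text tells all that it offers.
- The arm moves only by the shell command python3 -m inch 'ROWS'. ROWS is JSON, a list that holds one entry, the list of rows, each a list of 7 numbers: the shift along the tool's x, y, z in mm, then the turn, a rotation vector about the tool's x, y, z in rad, then the opening in per cent of the stroke, from 0 (shut) to 100 (fully open). A call has 1 to 20 rows; each row is the pose to reach, as a shift and turn from the pose commanded when the call began, along the tool's axes at that moment; what a row does not reach only later rows make up. A row lasts 1/10 s, in which the tool goes at most 50 mm and 8.59 degrees, less where a joint would pass 70% of its speed; a pose out of reach is approached as far as the arm can. A call with a gripper value outside its range is refused whole. The fingers move at their own pace and stop on an object; the grip force is fixed at half the most. Time passes only in rows, so rows that repeat a pose let the fingers close. It gives the time, the measured TCP pose, the force, the opening and the grip force at its end, in the units of the state.
- status.get_obs(): the state, without advancing time (a new reading comes with each control period).
- optics.get_image(name): name is "scene" or "top"; returns a dict with "frame" (384x512x3 uint8, red, green, blue), "fx", "fy", "cx", "cy" (pixels), "rvec" (rotation vector, rad) and "tvec" (3), from world to camera coordinates, as OpenCV has them. Camera axes: x right, y down, z forward; pixel columns grow to the right and rows downward; lengths in mm; the calibration is good to about 2 mm. A picture is of the moment at which its call begins. There is no depth.
- ctrl.close_job(): hands the job in; it is judged then, once.
The state is a dict: "t": time; "qpos": joint angles; "qvel": joint speeds; "joint_torque": joint torques, N m; "ee_pos": TCP position; "orientation": TCP orientation; "ft_force": force on the tool from outside, world axes, zero at the start; "moment": the same for the moment, N m; "width": finger opening in mm; "grasp_force": force on a finger pad.
Only numpy, scipy, OpenCV 4.12 (cv2) and the standard library are available. Lean on these libraries where they do the work, as an engineer would, in place of code of your own. Each camera call takes 0.05 s, during which the arm holds its last target. There are 200 camera calls.

## Task

Set up the toppings tray on the gelato counter: stand the dome-lidded shaker in the small brass ring, the squat wide jar in the large ring, and the square tin in the square frame; set the oblong tin flat on the tray at the corner stop and slide it fully home, so that it touches both brass fences. Leave the two look-alikes, the flat-lidded canister and the round-ended oval tin, standing where they are. Keep all the containers upright all the time, and let go of everything at the end.

Things in the scene. Friction and masses are not known exactly. Their poses are not given: they have to be found in the camera images.
- shaker_mid (a point): Dome-lidded shaker: round steel can, 50 mm across, 71 mm tall; straight wall to 58 mm, then a rounded brass dome with rings of small dark holes. 150 to 310 g. The origin is its centre, half-way up; z is up when it stands.
- jar_mid (a point): Squat jar: round, 60 mm across and 50 mm tall, steel with a flat brass lid; the widest and lowest of the round containers. 170 to 350 g. The origin is its centre, half-way up; z is up when it stands.
- square_tin_mid (a point): Square tin: 48 x 48 mm seen from above, 60 mm tall, steel with a flat brass lid. Its sides lie along its x and y axes. 150 to 310 g. The origin is its centre, half-way up; z is up when it stands.
- oblong_tin_mid (a point): Oblong tin with square corners: 72 mm long (along its x), 44 mm wide (its y), 56 mm tall, steel with a flat brass lid. 170 to 350 g. The origin is its centre, half-way up; z is up when it stands.
- canister_mid (a point): Look-alike to be left: flat-lidded canister, round, 50 mm across, 60 mm tall, steel with a flat brass lid without holes; as wide as the shaker, narrower than the jar. The origin is its centre, half-way up; z is up when it stands.
- oval_tin_mid (a point): Look-alike to be left: oval tin with fully rounded ends, 80 mm long (along its x), 44 mm wide (its y), 56 mm tall, steel with a flat brass lid. The origin is its centre, half-way up; z is up when it stands.
- small_ring: Small brass ring holder of the tray, 66 mm inside, 74 mm outside, 10 mm high. Fixed on the tray; the origin is the centre of its opening at the level of the tray's floor, on which the container stands (8 mm above the counter); z is up. The holders form a square of 115 mm pitch, in any order, on a 250 mm square tray with a 16 mm rim.
- large_ring: Large brass ring holder of the tray, 76 mm inside, 84 mm outside, 10 mm high. Fixed on the tray; the origin is the centre of its opening at the level of the tray's floor, on which the container stands (8 mm above the counter); z is up.
- square_frame: Square brass frame of the tray, 64 mm inside along its x and y axes, 72 mm outside, 10 mm high. Fixed on the tray; the origin is the centre of its opening at the level of the tray's floor, on which the container stands (8 mm above the counter); z is up.
- corner_stop: Corner stop on the tray: an L of two brass fences, 16 mm high, on its +x and +y sides; the other sides are open. Origin: on the tray floor (8 mm above the counter), under the centre of the oblong tin when home; z is up. Inner faces: +x fence (40 mm long) 36 mm from the origin, +y fence (58 mm long) 22 mm from it. The tin lies with its length along x, either end first.
Mind the look-alikes: they are no part of the job. What is shaped like the part that bears oblong_tin_mid but green or pink is not meant.

How it is judged (in metres and radians):
At the end, for the whole second after the job is handed in: Shaker, jar and square tin stand in small ring, large ring and square frame, on the tray floor within 12.5 mm of centre; oblong tin within 4 mm of both fences and 0.1 rad of square; canister and oval tin within 30 mm of their starts; all upright, released, at rest (horizontal distance between shaker_mid and small_ring below 0.0125 m and z of shaker_mid in the frame of small_ring between 0.0315 and 0.0385 m and angle between each of shaker_mid, jar_mid, square_tin_mid, oblong_tin_mid's own z axis and vertical below 0.08 rad and linear speed of each of shaker, jar, square_tin, oblong_tin below 0.01 m/s and horizontal distance between jar_mid and large_ring below 0.0125 m and z of jar_mid in the frame of large_ring between 0.021 and 0.028 m and horizontal distance between square_tin_mid and square_frame below 0.0125 m and z of square_tin_mid in the frame of square_frame between 0.026 and 0.033 m and x of oblong_tin_mid in the frame of corner_stop between -0.004 and 0.004 m and y of oblong_tin_mid in the frame of corner_stop between -0.004 and 0.004 m and angle between the x axis of oblong_tin_mid and the x axis of corner_stop, either way round below 0.1 rad and z of oblong_tin_mid in the frame of corner_stop between 0.024 and 0.031 m and distance of each of canister_mid, oval_tin_mid from where it was at the start of the episode below 0.03 m and angle between each of canister_mid, oval_tin_mid's own z axis and vertical below 0.1 rad); the robot touches nothing.
It fails at once if a container is tipped by more than 0.6 rad (angle between any of shaker_mid, jar_mid, square_tin_mid, oblong_tin_mid, canister_mid, oval_tin_mid's own z axis and vertical above 0.6 rad).
It fails at once if a look-alike is moved more than 30 mm (distance of any of canister_mid, oval_tin_mid from where it was at the start of the episode above 0.03 m).
It also fails if it takes over 117 s, if anything falls off the work surface, if the arm or the gripper's body presses on something with over 40 N, if the wrist force passes 120 N, or if a joint passes its speed limit or range.

## Working session

There is one attempt and no reset: what is moved stays moved. The work goes in short steps, Python scripts to look and compute and a shell command to move; the robot and the scene stay as the last step left them, time stands still between calls to the robot, and variables do not carry over. Pictures are saved under pics/ and viewed, at most 14 in all, crops included, and the job is handed in when it is done.

```bash
mkdir -p pics
cat > h.py <<'E'
import numpy as np, cv2
from scipy.spatial.transform import Rotation as R
from workcell import status, optics, ctrl
def grab(n,fn=None):
    d=optics.get_image(n); im=cv2.cvtColor(d['frame'],cv2.COLOR_RGB2BGR)
    if fn: cv2.imwrite('pics/'+fn,im)
    return d,im
def ray(d,uv,z):
    M=R.from_rotvec(np.ravel(d['rvec'])).as_matrix(); t=np.ravel(d['tvec']).astype(float)
    c=-M.T@t; r=M.T@np.array([(uv[0]-d['cx'])/d['fx'],(uv[1]-d['cy'])/d['fy'],1.])
    return (c+r*(z-c[2])/r[2])
def proj(d,p):
    M=R.from_rotvec(np.ravel(d['rvec'])).as_matrix(); q=M@np.asarray(p,float)+np.ravel(d['tvec'])
    return np.array([d['fx']*q[0]/q[2]+d['cx'],d['fy']*q[1]/q[2]+d['cy']])
E
python3 - <<'E'
from h import *
for n in('top','scene'):
    d,im=grab(n,n+'0.png'); M=R.from_rotvec(np.ravel(d['rvec'])).as_matrix()
    print(n,d['fx'],d['cx'],d['cy'],-M.T@np.ravel(d['tvec']),M.round(2).tolist())
o=status.get_obs();print(o)
print(R.from_rotvec(o['orientation']).as_matrix().round(3))
E
```

```text
top 370.8109785965612 258.68833560997354 198.7205221348772 [388.42153853 -39.68347155 918.82512803] [[-0.02, -1.0, -0.04], [-0.99, 0.03, -0.15], [0.15, 0.04, -0.99]]
scene 347.4477335146447 253.73628343177148 189.87354683613404 [1007.1013555   397.15545642  588.57896615] [[-0.65, 0.76, -0.02], [0.5, 0.41, -0.76], [-0.57, -0.51, -0.65]]
{'t': 0.1, 'qpos': array([-1.36800154e+00,  4.23814485e-01,  1.63059935e+00,  3.52453894e-05,
        1.08855750e+00, -1.89665953e-02]), 'qvel': array([ 0.00016477, -0.00117254, -0.00077431, -0.00125367, -0.00084839,
       -0.0010684 ]), 'joint_torque': array([-6.27737918e-04, -5.45615458e+01, -2.74323767e+01,  6.44977251e-02,
        1.88694312e-02, -2.60114933e-05]), 'ee_pos': array([ 137.42867863, -609.22889535,  240.95372345]), 'orientation': array([-3.12093579e+00, -3.47450851e-01,  1.49881643e-04]), 'ft_force': array([0.77805424, 0.26494437, 0.12760995]), 'moment': array([ 0.05169326, -0.0264061 ,  0.00421383]), 'grasp_force': 0.0, 'width': 87.74419999049086}
[[ 0.976  0.22  -0.   ]
 [ 0.22  -0.976  0.001]
 [ 0.    -0.001 -1.   ]]
```

View pics/top0.png

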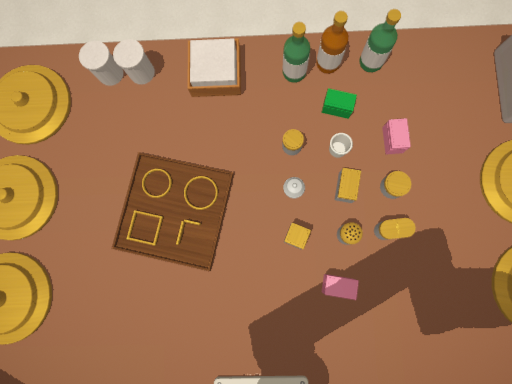

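View pics/scene0.png

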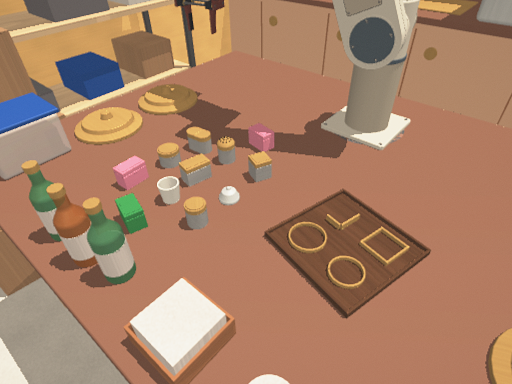

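The top view shows the following:

- **Round containers:** (293,140), (398,184), and (351,233), which is the holed dome.
- **Oblong shapes:** (349,184) has square corners and (398,229) has round ends. The pink and green blocks at (342,288), (398,135) and (340,103) are decoys.
- **Square tin:** (298,235).
- **Tray:** about (175,211).

The arm is off to the lower right. Next I'll take close crops.

Run:
```python
from h import *
im=cv2.imread('pics/top0.png')
cv2.imwrite('pics/cropA.png',cv2.resize(im[120:260,265:425],None,fx=4.2,fy=4.2,interpolation=cv2.INTER_CUBIC))
cv2.imwrite('pics/cropB.png',cv2.resize(im[150:275,110:240],None,fx=4.5,fy=4.5,interpolation=cv2.INTER_CUBIC))
```

```text
(no output)
```

View pics/cropA.png

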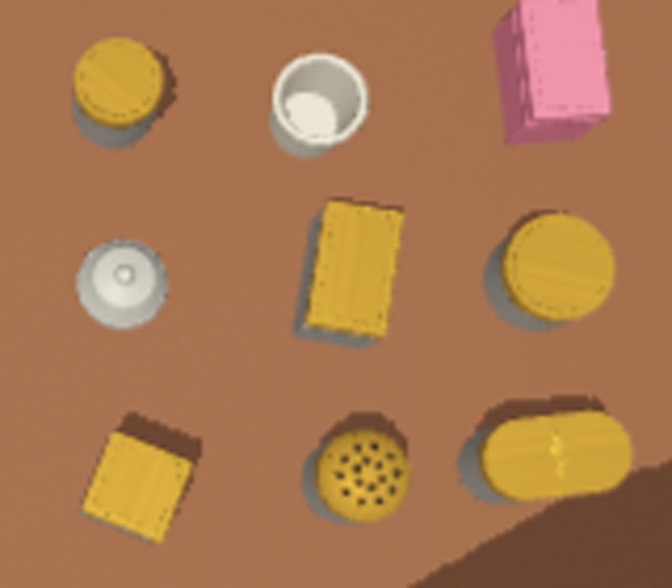

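View pics/cropB.png

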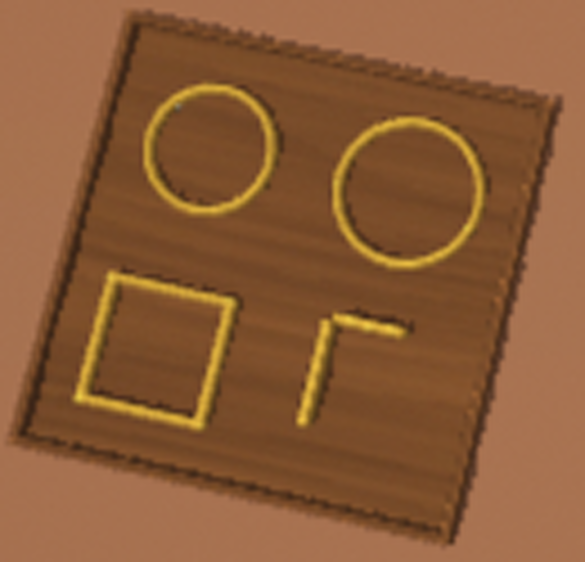

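Crop A confirms the choices. The jar is the larger disc at (398,184), the canister is at (293,140), the square-cornered tin is the oblong one, and the holed dome is the shaker. In crop B the long (+y) fence is on the left and the short (+x) fence is at the top, so the stop's x axis points up in the image.

```bash
cat > meas.py <<'E'
from h import *
def mask(im):
    h=cv2.cvtColor(im,cv2.COLOR_BGR2HSV); return cv2.inRange(h,(19,140,90),(32,255,255))
def blob(d,m,uv,z,dil=0):
    n,l,s,c=cv2.connectedComponentsWithStats(m)
    best=min((i for i in range(1,n) if s[i,4]>15),key=lambda i:np.hypot(*(c[i]-uv)))
    ys,xs=np.where(l==best)
    return np.array([ray(d,(x,y),z)[:2] for x,y in zip(xs,ys)],np.float32)
def rect(P):
    r=cv2.minAreaRect(P); return np.round(r[0],1),np.round(r[1],1),round(r[2],1)
E
python3 - <<'E'
from meas import *
im=cv2.imread('pics/top0.png'); d=optics.get_image('top'); m=mask(im)
for n,uv,z in [('shaker',(351,233),60),('jar',(398,184),50),('sq',(298,235),60),('obl',(349,184),56),('can',(293,140),60),('oval',(398,229),56),('small',(156,183),18),('large',(201,193),18),('frame',(145,228),18)]:
    P=blob(d,m,uv,z); c,r=cv2.minEnclosingCircle(P)
    print(n,len(P),'mean',P.mean(0).round(1),'rect',rect(P),'circ',np.round(c,1),round(r,1))
P=blob(d,m,(184,231),24); print('stop',len(P),P.min(0),P.max(0))
# fence corner/ends by crop pixels (top face centre line)
for u,v in [(326,318),(303,425),(405,330)]:
    print(ray(d,(110+(u+.5)/4.5-.5,150+(v+.5)/4.5-.5),24).round(1))
for n,(u,v),z in [('pink',(342,288),56),('bell',(294,188),30),('cup',(341,146),50)]: print(n,ray(d,(u,v),z).round())
E
```

```text
shaker 358 mean [ 434.7 -217.4] rect (array([ 434.9, -216.9]), array([48.1, 45.7]), 88.6) circ [ 435.  -217.7] 25.0
jar 529 mean [ 549.2 -334.9] rect (array([ 549.3, -334.8]), array([58.4, 60.8]), 25.0) circ [ 549.6 -334.3] 31.0
sq 430 mean [432.3 -95. ] rect (array([432.3, -95.2]), array([47.9, 47.6]), 66.6) circ [432.  -95.7] 31.5
obl 569 mean [ 550.9 -220.9] rect (array([ 551.3, -220.9]), array([43.8, 72.2]), 78.6) circ [ 551.  -221.1] 40.3
can 345 mean [661.9 -92.8] rect (array([662.5, -93.6]), array([47.8, 49.7]), 88.1) circ [662.2 -92.3] 25.9
oval 616 mean [ 443.7 -323.7] rect (array([ 443.9, -323. ]), array([43.8, 81.3]), 5.0) circ [ 445.1 -322.9] 40.8
small 186 mean [574.5 249.7] rect (array([573.7, 248.6]), array([74.1, 71.4]), 88.4) circ [574.6 249.1] 37.7
large 210 mean [546.4 138.2] rect (array([546.5, 137.6]), array([82.6, 83.3]), 89.7) circ [546.9 138. ] 42.5
frame 273 mean [462.3 277.5] rect (array([463. , 276.7]), array([74.8, 73.4]), 76.1) circ [463.1 277.4] 50.9
stop 121 [420.32895 139.7499 ] [478.1517  195.75406]
[477.6 181.4  24. ]
[420.2 193.4  24. ]
[470.  138.3  24. ]
pink [ 312. -191.   56.]
bell [549. -93.  30.]
cup [ 644. -209.   50.]
```

Sizes match the description, and both tray fits agree: yaw −14°, stop origin about (434.5,166.5). Next is a planner for tool-axis shifts.

```bash
cat > go.py <<'E'
import sys
from h import *
# usage: go.py x,y,z,psi [...] -> shifts in current tool axes
o=status.get_obs(); p=np.array(o['ee_pos']); C=R.from_rotvec(o['orientation'])
for a in sys.argv[1:]:
    x,y,z,s=map(float,a.split(',')); s=np.radians(s)
    T=R.from_matrix([[np.cos(s),np.sin(s),0],[np.sin(s),-np.cos(s),0],[0,0,-1]])
    print(a,'shift',C.inv().apply(np.array([x,y,z])-p).round(1),'turn',(C.inv()*T).as_rotvec().round(3))
E
python3 go.py 435,-217.5,150,45 435,-217.5,40,45
```

```text
435,-217.5,150,45 shift [ 376.5 -316.6   91.5] turn [-0.001 -0.    -0.564]
435,-217.5,40,45 shift [ 376.5 -316.5  201.5] turn [-0.001 -0.    -0.564]
```

```bash
python3 -m inch '[[[376.5,-316.5,90,0,0,-0.564,80],[376.5,-316.5,90,0,0,-0.564,80],[376.5,-316.5,90,0,0,-0.564,80],[376.5,-316.5,90,0,0,-0.564,80],[376.5,-316.5,90,0,0,-0.564,80],[376.5,-316.5,90,0,0,-0.564,80],[376.5,-316.5,90,0,0,-0.564,80],[376.5,-316.5,90,0,0,-0.564,80],[376.5,-316.5,90,0,0,-0.564,80],[376.5,-316.5,90,0,0,-0.564,80],[376.5,-316.5,90,0,0,-0.564,80],[376.5,-316.5,90,0,0,-0.564,80],[376.5,-316.5,90,0,0,-0.564,80],[376.5,-316.5,90,0,0,-0.564,80],[376.5,-316.5,90,0,0,-0.564,80],[376.5,-316.5,90,0,0,-0.564,80]]]'; python3 go.py 435,-217.5,40,45 ; python3 -c "
from h import *; grab('scene','s1.png'); print(status.get_obs()['qpos'])"
```

```text
t: 1.75
ee_pos: [434.8, -219.0, 151.9]
orientation: [2.903, 1.2, 0.0]
ft_force: [-0.9, -0.2, -0.1]
width: 70.4
grasp_force: 0.0
435,-217.5,40,45 shift [  1.2  -0.9 111.9] turn [ 0.    -0.    -0.001]
[-4.90730666e-01  3.58834782e-01  1.99552827e+00 -3.84651855e-05
  7.86971118e-01  2.95801634e-01]
```

View pics/s1.png

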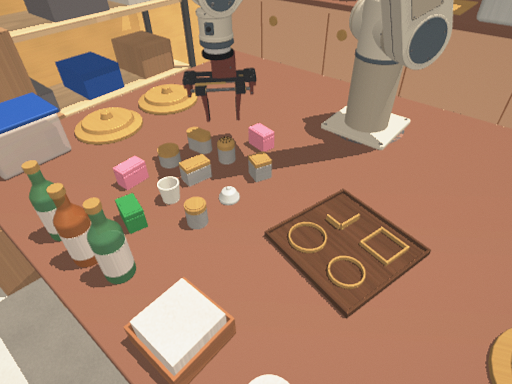

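The gripper hangs squarely over the shaker at (227,150). I'll descend, grip and lift.

```bash
python3 -m inch '[[[1,-1,30,0,0,0,80],[1,-1,60,0,0,0,80],[1,-1,90,0,0,0,80],[1,-1,112,0,0,0,80],[1,-1,112,0,0,0,80],[1,-1,112,0,0,0,80],[1,-1,112,0,0,0,30],[1,-1,112,0,0,0,30],[1,-1,112,0,0,0,30],[1,-1,112,0,0,0,30],[1,-1,112,0,0,0,30],[1,-1,112,0,0,0,30],[1,-1,112,0,0,0,30],[1,-1,112,0,0,0,30],[1,-1,90,0,0,0,30],[1,-1,50,0,0,0,30],[1,-1,0,0,0,0,30],[1,-1,-30,0,0,0,30],[1,-1,-30,0,0,0,30],[1,-1,-30,0,0,0,30]]]'; python3 go.py 574.5,249,180,45 574.5,249,100,45 574.5,249,50,45
```

```text
t: 3.8
ee_pos: [435.1, -216.6, 181.9]
orientation: [2.901, 1.203, 0.001]
ft_force: [-0.3, 0.3, -1.4]
width: 49.4
grasp_force: 30.0
574.5,249,180,45 shift [ 428.  -230.4    1.8] turn [ 0.001 -0.     0.   ]
574.5,249,100,45 shift [ 427.9 -230.5   81.8] turn [ 0.001 -0.     0.   ]
574.5,249,50,45 shift [ 427.9 -230.6  131.8] turn [ 0.001 -0.     0.   ]
```

```bash
python3 -m inch '[[[18,-10,2,0,0,0,30],[53,-29,2,0,0,0,30],[90,-48,2,0,0,0,30],[127,-68,2,0,0,0,30],[164,-88,2,0,0,0,30],[201,-108,2,0,0,0,30],[238,-128,2,0,0,0,30],[275,-148,2,0,0,0,30],[312,-168,2,0,0,0,30],[349,-188,2,0,0,0,30],[386,-208,2,0,0,0,30],[410,-221,2,0,0,0,30],[428,-230.5,2,0,0,0,30],[428,-230.5,2,0,0,0,30],[428,-230.5,2,0,0,0,30],[428,-230.5,42,0,0,0,30],[428,-230.5,82,0,0,0,30],[428,-230.5,82,0,0,0,30],[428,-230.5,82,0,0,0,30],[428,-230.5,82,0,0,0,30]]]'; python3 go.py 574.5,249,49,45 549.5,-335,180,70; python3 -c "
from h import *; grab('top','t2.png')"
```

```text
t: 5.8
ee_pos: [575.7, 248.8, 101.4]
orientation: [2.903, 1.202, 0.004]
ft_force: [-0.0, 0.8, -1.2]
width: 49.3
grasp_force: 30.0
574.5,249,49,45 shift [-0.8 -1.  52.4] turn [ 0.001 -0.002 -0.   ]
549.5,-335,180,70 shift [-431.1  394.5  -79.1] turn [ 0.001 -0.002 -0.437]
```

View pics/t2.png

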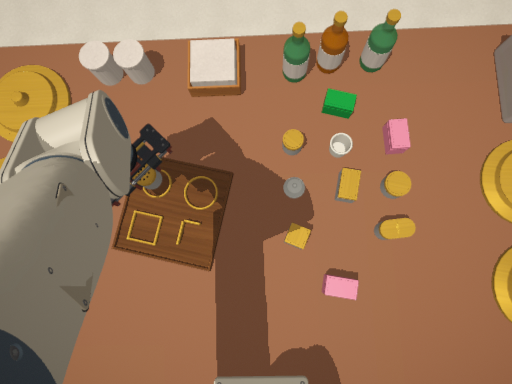

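The shaker hangs over the small ring (dome at (150,179), shifted by its height), and everything else is undisturbed. I'll lower it, release and go up.

```bash
python3 -m inch '[[[-0.8,-1,20,0,0,0,30],[-0.8,-1,38,0,0,0,30],[-0.8,-1,46,0,0,0,30],[-0.8,-1,50,0,0,0,30],[-0.8,-1,52.4,0,0,0,30],[-0.8,-1,52.4,0,0,0,30],[-0.8,-1,52.4,0,0,0,30],[-0.8,-1,52.4,0,0,0,80],[-0.8,-1,52.4,0,0,0,80],[-0.8,-1,52.4,0,0,0,80],[-0.8,-1,52.4,0,0,0,80],[-0.8,-1,40,0,0,0,80],[-0.8,-1,0,0,0,0,95],[-0.8,-1,-40,0,0,0,95],[-0.8,-1,-79,0,0,0,95],[-0.8,-1,-79,0,0,0,95],[-0.8,-1,-79,0,0,0,95]]]'; python3 go.py 549.5,-335,120,70 549.5,-335,36,70
```

```text
t: 7.55
ee_pos: [573.9, 249.4, 180.4]
orientation: [-2.902, -1.203, -0.005]
ft_force: [-1.2, 0.0, -0.3]
width: 83.2
grasp_force: 0.0
549.5,-335,120,70 shift [-430.8  395.7   59.7] turn [ 0.002 -0.002 -0.436]
549.5,-335,36,70 shift [-431.   395.6  143.7] turn [ 0.002 -0.002 -0.436]
```

```bash
python3 go.py 549.5,-335,120,45; python3 -m inch '[[[-431,395.6,0,0,0,0,90],[-431,395.6,0,0,0,0,90],[-431,395.6,0,0,0,0,90],[-431,395.6,0,0,0,0,90],[-431,395.6,0,0,0,0,90],[-431,395.6,0,0,0,0,90],[-431,395.6,0,0,0,0,90],[-431,395.6,0,0,0,0,90],[-431,395.6,0,0,0,0,90],[-431,395.6,0,0,0,0,90],[-431,395.6,0,0,0,0,90],[-431,395.6,0,0,0,0,90],[-431,395.6,0,0,0,0,90],[-431,395.6,60,0,0,0,90],[-431,395.6,60,0,0,0,90],[-431,395.6,60,0,0,0,90],[-431,395.6,60,0,0,0,90]]]';python3 go.py 549.5,-335,36,45
python3 - <<'E'
from meas import *
d,im=grab('top','t3.png'); m=mask(im)
P=blob(d,m,(150,178),70);print('shaker',len(P),rect(P),P.mean(0))
E
```

```text
549.5,-335,120,45 shift [-430.8  395.7   59.7] turn [ 0.001 -0.003  0.   ]
t: 9.25
ee_pos: [548.9, -334.6, 119.1]
orientation: [-2.901, -1.204, 0.0]
ft_force: [-0.3, 0.6, 0.1]
width: 79.1
grasp_force: 0.0
549.5,-335,36,45 shift [ 0.2  0.8 83.1] turn [-0.001  0.     0.001]
shaker 466 (array([563.1, 233. ]), array([68. , 71.5]), 1.5) [567.0227 239.6532]
```

```bash
python3 -m inch '[[[0,0.8,30,0,0,0,90],[0,0.8,60,0,0,0,90],[0,0.8,83,0,0,0,90],[0,0.8,83,0,0,0,90],[0,0.8,83,0,0,0,90],[0,0.8,83,0,0,0,45],[0,0.8,83,0,0,0,45],[0,0.8,83,0,0,0,45],[0,0.8,83,0,0,0,45],[0,0.8,83,0,0,0,45],[0,0.8,83,0,0,0,45],[0,0.8,83,0,0,0,45],[0,0.8,83,0,0,0,45],[0,0.8,60,0,0,0,45],[0,0.8,20,0,0,0,45],[0,0.8,-30,0,0,0,45],[0,0.8,-60,0,0,0,45],[0,0.8,-60,0,0,0,45],[0,0.8,-60,0,0,0,45]]]'; python3 go.py 546.5,138,180,45 546.5,138,90,45
```

```text
t: 11.2
ee_pos: [548.8, -335.7, 178.5]
orientation: [2.902, 1.203, 0.0]
ft_force: [-0.4, -0.1, -3.9]
width: 59.6
grasp_force: 30.0
546.5,138,180,45 shift [ 333.5 -336.5   -1.5] turn [ 0. -0.  0.]
546.5,138,90,45 shift [ 333.5 -336.5   88.5] turn [ 0. -0.  0.]
```

```bash
python3 -m inch '[[[13,-13,0,0,0,0,45],[40,-40,0,0,0,0,45],[70,-70,0,0,0,0,45],[100,-101,0,0,0,0,45],[130,-131,0,0,0,0,45],[160,-161,0,0,0,0,45],[190,-192,0,0,0,0,45],[220,-222,0,0,0,0,45],[250,-252,0,0,0,0,45],[280,-282,0,0,0,0,45],[307,-310,0,0,0,0,45],[325,-328,0,0,0,0,45],[333.5,-336.5,0,0,0,0,45],[333.5,-336.5,0,0,0,0,45],[333.5,-336.5,0,0,0,0,45],[333.5,-336.5,40,0,0,0,45],[333.5,-336.5,80,0,0,0,45],[333.5,-336.5,88,0,0,0,45],[333.5,-336.5,88,0,0,0,45],[333.5,-336.5,88,0,0,0,45]]]'; python3 go.py 546.5,138,45,45
```

```text
t: 13.2
ee_pos: [547.8, 137.3, 91.9]
orientation: [2.903, 1.201, 0.002]
ft_force: [-1.0, 0.5, -3.2]
width: 59.4
grasp_force: 30.0
546.5,138,45,45 shift [-0.5 -1.5 46.9] turn [ 0.001 -0.001 -0.001]
```

```bash
python3 -m inch '[[[-0.5,-1.2,20,0,0,0,45],[-0.5,-1.2,35,0,0,0,45],[-0.5,-1.2,42,0,0,0,45],[-0.5,-1.2,46,0,0,0,45],[-0.5,-1.2,47,0,0,0,45],[-0.5,-1.2,47,0,0,0,45],[-0.5,-1.2,47,0,0,0,45],[-0.5,-1.2,47,0,0,0,85],[-0.5,-1.2,47,0,0,0,85],[-0.5,-1.2,47,0,0,0,85],[-0.5,-1.2,47,0,0,0,85],[-0.5,-1.2,30,0,0,0,85],[-0.5,-1.2,0,0,0,0,85],[-0.5,-1.2,-40,0,0,0,80],[-0.5,-1.2,-88,0,0,0,80],[-0.5,-1.2,-88,0,0,0,80],[-0.5,-1.2,-88,0,0,0,80]]]'; python3 go.py 432.3,-95.2,180,66.6
```

```text
t: 14.9
ee_pos: [546.2, 138.5, 179.8]
orientation: [2.902, 1.203, 0.004]
ft_force: [0.5, 0.6, 0.6]
width: 70.0
grasp_force: 0.0
432.3,-95.2,180,66.6 shift [-245.9   84.6   -0.7] turn [ 0.002 -0.002 -0.377]
```

```bash
python3 -m inch '[[[-246,84.6,0,0,0,-0.377,80],[-246,84.6,0,0,0,-0.377,80],[-246,84.6,0,0,0,-0.377,80],[-246,84.6,0,0,0,-0.377,80],[-246,84.6,0,0,0,-0.377,80],[-246,84.6,0,0,0,-0.377,80],[-246,84.6,0,0,0,-0.377,80],[-246,84.6,0,0,0,-0.377,80],[-246,84.6,60,0,0,-0.377,80],[-246,84.6,60,0,0,-0.377,80],[-246,84.6,60,0,0,-0.377,80],[-246,84.6,60,0,0,-0.377,80]]]';python3 go.py 432.3,-95.2,40,66.6
python3 - <<'E'
from h import *
d,im=grab('top')
a=cv2.resize(im[150:275,110:240],None,fx=4.5,fy=4.5,interpolation=cv2.INTER_CUBIC)
cv2.imwrite('pics/t4.png',a)
E
```

```text
t: 16.1
ee_pos: [432.2, -94.8, 119.1]
orientation: [-2.624, -1.727, 0.0]
ft_force: [0.1, -0.6, -0.1]
width: 70.5
grasp_force: 0.0
432.3,-95.2,40,66.6 shift [-0.3  0.3 79.1] turn [-0.    -0.     0.002]
```

View pics/t4.png

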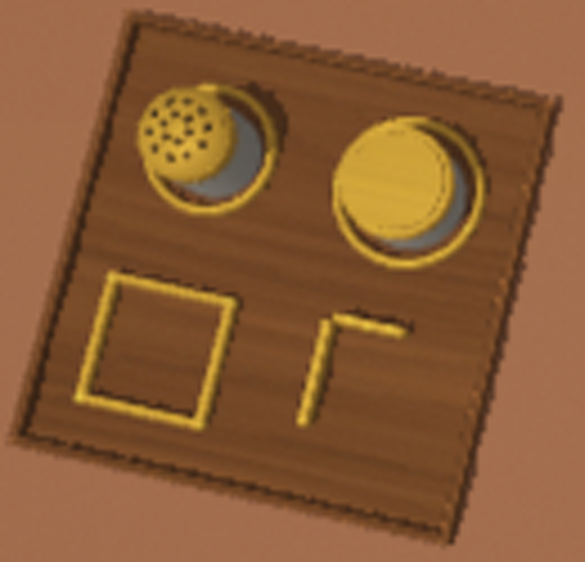

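The shaker and jar stand in their rings, with lids at crop (186,135) and (393,181) and bases inside. Now the square tin.

```bash
python3 -m inch '[[[0,0.3,30,0,0,0,80],[0,0.3,60,0,0,0,80],[0,0.3,79,0,0,0,80],[0,0.3,79,0,0,0,80],[0,0.3,79,0,0,0,80],[0,0.3,79,0,0,0,35],[0,0.3,79,0,0,0,35],[0,0.3,79,0,0,0,35],[0,0.3,79,0,0,0,35],[0,0.3,79,0,0,0,35],[0,0.3,79,0,0,0,35],[0,0.3,79,0,0,0,35],[0,0.3,79,0,0,0,35],[0,0.3,60,0,0,0,35],[0,0.3,20,0,0,0,35],[0,0.3,-30,0,0,0,35],[0,0.3,-60,0,0,0,35],[0,0.3,-60,0,0,0,35],[0,0.3,-60,0,0,0,35]]]'; python3 go.py 462.5,277.3,180,76 462.5,277.3,90,76
python3 - <<'E'
from meas import *
d,im=grab('top'); 
f=lambda u,v,z: ray(d,(110+(u+.5)/4.5-.5,150+(v+.5)/4.5-.5),z).round(1)
print('shaker',f(186,135,73),'jar',f(393,181,58))
E
```

```text
t: 18.05
ee_pos: [431.7, -95.6, 178.8]
orientation: [2.625, 1.725, 0.001]
ft_force: [-0.0, 0.4, -2.4]
width: 48.1
grasp_force: 30.0
462.5,277.3,180,76 shift [ 354.5 -119.7   -1.3] turn [ 0.001 -0.    -0.164]
462.5,277.3,90,76 shift [ 354.5 -119.8   88.7] turn [ 0.001 -0.    -0.164]
shaker [570.7 244.2  73. ] jar [545.8 138.1  58. ]
```

```bash
python3 -m inch '[[[15,-5,0,0,0,0,35],[45,-15,0,0,0,-0.02,35],[85,-29,0,0,0,-0.04,35],[125,-42,0,0,0,-0.06,35],[165,-56,0,0,0,-0.08,35],[205,-69,0,0,0,-0.1,35],[245,-83,0,0,0,-0.12,35],[285,-96,0,0,0,-0.14,35],[320,-108,0,0,0,-0.16,35],[345,-117,0,0,0,-0.164,35],[354.5,-120,0,0,0,-0.164,35],[354.5,-120,0,0,0,-0.164,35],[354.5,-120,0,0,0,-0.164,35],[354.5,-120,0,0,0,-0.164,35],[354.5,-120,40,0,0,-0.164,35],[354.5,-120,80,0,0,-0.164,35],[354.5,-120,88,0,0,-0.164,35],[354.5,-120,88,0,0,-0.164,35],[354.5,-120,88,0,0,-0.164,35]]]'; python3 go.py 462.5,277.3,49,76
```

```text
t: 20.0
ee_pos: [463.3, 277.4, 92.0]
orientation: [2.476, 1.934, 0.002]
ft_force: [0.4, 0.1, -2.3]
width: 48.0
grasp_force: 30.0
462.5,277.3,49,76 shift [-0.4 -0.8 43. ] turn [ 0.001 -0.001 -0.   ]
```

```bash
python3 -m inch '[[[-0.4,-0.6,18,0,0,0,35],[-0.4,-0.6,32,0,0,0,35],[-0.4,-0.6,39,0,0,0,35],[-0.4,-0.6,42,0,0,0,35],[-0.4,-0.6,43,0,0,0,35],[-0.4,-0.6,43,0,0,0,35],[-0.4,-0.6,43,0,0,0,35],[-0.4,-0.6,43,0,0,0,75],[-0.4,-0.6,43,0,0,0,75],[-0.4,-0.6,43,0,0,0,75],[-0.4,-0.6,43,0,0,0,75],[-0.4,-0.6,30,0,0,0,75],[-0.4,-0.6,0,0,0,0,75],[-0.4,-0.6,-40,0,0,0,75],[-0.4,-0.6,-88,0,0,0,75],[-0.4,-0.6,-88,0,0,0,75],[-0.4,-0.6,-88,0,0,0,75]]]'; python3 go.py 551,-221,180,-11.4; python3 -c "from h import *;print(status.get_obs()['qpos'])"
```

```text
t: 21.7
ee_pos: [462.3, 277.5, 180.5]
orientation: [2.475, 1.934, 0.005]
ft_force: [0.6, -0.5, -0.2]
width: 66.2
grasp_force: 0.0
551,-221,180,-11.4 shift [-4.623e+02  2.065e+02 -1.000e-01] turn [ 0.    -0.004  1.526]
[ 5.18520950e-01  3.79765230e-01  1.86824010e+00 -1.48979011e-05
  8.90046921e-01  7.62581284e-01]
```

```bash
python3 -m inch '[[[-462.3,206.5,0,0,0,1.526,75],[-462.3,206.5,0,0,0,1.526,75],[-462.3,206.5,0,0,0,1.526,75],[-462.3,206.5,0,0,0,1.526,75],[-462.3,206.5,0,0,0,1.526,75],[-462.3,206.5,0,0,0,1.526,75],[-462.3,206.5,0,0,0,1.526,75],[-462.3,206.5,0,0,0,1.526,75],[-462.3,206.5,0,0,0,1.526,75],[-462.3,206.5,0,0,0,1.526,75],[-462.3,206.5,0,0,0,1.526,75],[-462.3,206.5,0,0,0,1.526,75],[-462.3,206.5,0,0,0,1.526,75],[-462.3,206.5,60,0,0,1.526,75],[-462.3,206.5,60,0,0,1.526,75],[-462.3,206.5,60,0,0,1.526,75],[-462.3,206.5,60,0,0,1.526,75]]]'; python3 go.py 551,-221,40,-11.4
```

```text
t: 23.4
ee_pos: [550.7, -220.5, 119.4]
orientation: [-3.126, 0.31, -0.0]
ft_force: [0.9, 0.2, -0.2]
width: 65.7
grasp_force: 0.0
551,-221,40,-11.4 shift [ 0.3  0.4 79.4] turn [-0.     0.     0.001]
```

```bash
python3 -m inch '[[[0,0.4,30,0,0,0,75],[0,0.4,60,0,0,0,75],[0,0.4,79,0,0,0,75],[0,0.4,79,0,0,0,75],[0,0.4,79,0,0,0,75],[0,0.4,79,0,0,0,30],[0,0.4,79,0,0,0,30],[0,0.4,79,0,0,0,30],[0,0.4,79,0,0,0,30],[0,0.4,79,0,0,0,30],[0,0.4,79,0,0,0,30],[0,0.4,79,0,0,0,30],[0,0.4,79,0,0,0,30],[0,0.4,60,0,0,0,30],[0,0.4,20,0,0,0,30],[0,0.4,-30,0,0,0,30],[0,0.4,-60,0,0,0,30],[0,0.4,-60,0,0,0,30],[0,0.4,-60,0,0,0,30]]]'; python3 go.py 423,161,180,-14 423,161,90,-14
```

```text
t: 25.3
ee_pos: [550.0, -221.6, 178.6]
orientation: [3.126, -0.312, 0.0]
ft_force: [-0.6, 0.3, -2.6]
width: 43.4
grasp_force: 29.9
423,161,180,-14 shift [-200.2 -349.9   -1.5] turn [ 0.    -0.     0.045]
423,161,90,-14 shift [-200.2 -349.9   88.5] turn [ 0.    -0.     0.045]
```

```bash
python3 -m inch '[[[-9,-15,0,0,0,0,30],[-26,-45,0,0,0,0.01,30],[-46,-80,0,0,0,0.02,30],[-66,-115,0,0,0,0.03,30],[-86,-150,0,0,0,0.04,30],[-106,-185,0,0,0,0.045,30],[-126,-220,0,0,0,0.045,30],[-146,-255,0,0,0,0.045,30],[-166,-290,0,0,0,0.045,30],[-183,-320,0,0,0,0.045,30],[-196,-342,0,0,0,0.045,30],[-200,-350,0,0,0,0.045,30],[-200,-350,0,0,0,0.045,30],[-200,-350,0,0,0,0.045,30],[-200,-350,40,0,0,0.045,30],[-200,-350,80,0,0,0.045,30],[-200,-350,88,0,0,0.045,30],[-200,-350,88,0,0,0.045,30],[-200,-350,88,0,0,0.045,30]]]'; python3 go.py 423,161,49,-14
python3 - <<'E'
from h import *
d,im=grab('scene')
cv2.imwrite('pics/t5.png',cv2.resize(im[150:320,250:440],None,fx=3.5,fy=3.5,interpolation=cv2.INTER_CUBIC))
E
```

```text
t: 27.2
ee_pos: [424.4, 160.7, 91.6]
orientation: [-3.118, 0.384, -0.002]
ft_force: [0.6, 0.4, -1.7]
width: 43.9
grasp_force: 29.9
423,161,49,-14 shift [-1.5  0.1 42.6] turn [-0.001 -0.001 -0.001]
```

View pics/t5.png

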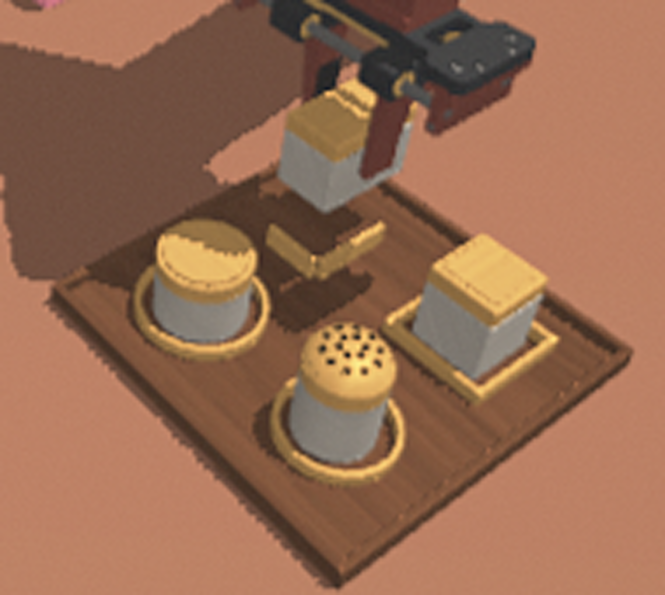

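All three placed containers stand in their holders; the tin hangs above the stop, aligned. I'll lower it, then slide.

```bash
python3 -m inch '[[[-1.5,0,18,0,0,0,30],[-1.5,0,32,0,0,0,30],[-1.5,0,39,0,0,0,30],[-1.5,0,42,0,0,0,30],[-1.5,0,43.5,0,0,0,30],[-1.5,0,43.5,0,0,0,30],[-1.5,0,43.5,0,0,0,30],[-1.5,0,43.5,0,0,0,30]]]'; python3 go.py 434.5,166.5,48.5,-14
```

```text
t: 28.05
ee_pos: [422.6, 161.5, 48.7]
orientation: [-3.118, 0.382, -0.002]
ft_force: [-2.4, -0.4, 8.1]
width: 44.1
grasp_force: 29.9
434.5,166.5,48.5,-14 shift [10.3 -7.7  0.2] turn [-0.001 -0.001  0.   ]
```

```bash
python3 -m inch '[[[2,0,0,0,0,0,30],[4,-1.5,0,0,0,0,30],[6,-3,0,0,0,0,30],[7.5,-4.5,0,0,0,0,30],[8.5,-5.5,0,0,0,0,30],[8.5,-5.5,0,0,0,0,30],[8.5,-5.5,0,0,0,0,30]]]'; python3 go.py 434.5,166.5,48.5,-14
```

```text
t: 28.75
ee_pos: [424.5, 161.5, 48.4]
orientation: [3.111, -0.382, -0.02]
ft_force: [-21.7, -13.4, 35.0]
width: 43.7
grasp_force: 30.0
434.5,166.5,48.5,-14 shift [ 8.5 -7.3 -0.3] turn [0.009 0.012 0.   ]
```

Resistance came early, at 35 N vertical and 22 N sideways. I'll ease up 2 mm and look.

```bash
python3 -m inch '[[[0,0,-1,0,0,0,30],[0,0,-2,0,0,0,30],[0,0,-2,0,0,0,30],[0,0,-2,0,0,0,30],[0,0,-2,0,0,0,30]]]'; python3 go.py 434.5,166.5,48.5,-14
python3 - <<'E'
from h import *
d,im=grab('scene'); d2,im2=grab('top')
a=cv2.resize(im[170:270,300:420],(600,500),interpolation=cv2.INTER_CUBIC)
cv2.imwrite('pics/t6.png',a)
E
```

```text
t: 29.25
ee_pos: [432.0, 164.7, 49.2]
orientation: [-3.118, 0.382, -0.0]
ft_force: [0.1, -0.8, -1.5]
width: 44.0
grasp_force: 30.0
434.5,166.5,48.5,-14 shift [ 2.  -2.3  0.7] turn [-0. -0.  0.]
```

View pics/t6.png

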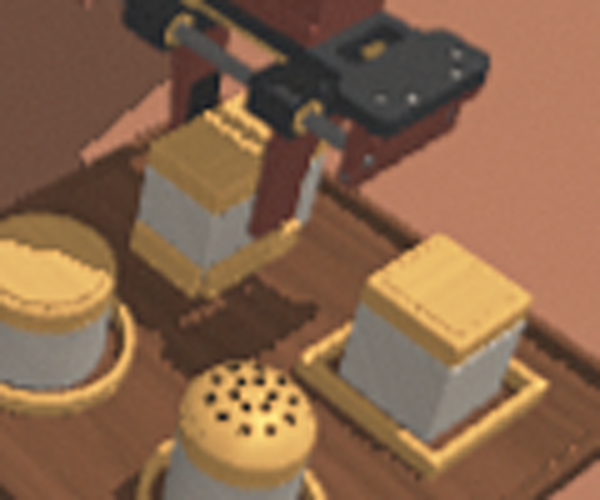

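That was friction with the floor. The tin now hovers about 1 mm up, close to both fences. I'll creep in at this height.

```bash
python3 -m inch '[[[1,0,0,0,0,0,30],[2,0,0,0,0,0,30],[3,0,0,0,0,0,30],[3.5,0,0,0,0,0,30],[3.5,0,0,0,0,0,30],[3.5,0,0,0,0,0,30]]]'; python3 -m inch '[[[0,-1,0,0,0,0,30],[0,-2,0,0,0,0,30],[0,-3,0,0,0,0,30],[0,-3.5,0,0,0,0,30],[0,-3.5,0,0,0,0,30],[0,-3.5,0,0,0,0,30]]]';python3 go.py 434.5,166.5,48.5,-14
```

```text
t: 29.95
ee_pos: [435.0, 163.7, 49.2]
orientation: [3.118, -0.383, -0.0]
ft_force: [-0.7, 0.3, -2.1]
width: 43.8
grasp_force: 30.0
t: 30.55
ee_pos: [435.6, 166.2, 49.2]
orientation: [3.117, -0.381, -0.001]
ft_force: [0.3, -8.2, 0.8]
width: 43.9
grasp_force: 30.0
434.5,166.5,48.5,-14 shift [-1.1 -0.   0.7] turn [0.002 0.    0.001]
```

The +y fence is touched (−8 N). Now +x.

```bash
python3 -m inch '[[[1,0,0,0,0,0,30],[2,0,0,0,0,0,30],[2,0,0,0,0,0,30],[2,0,0,0,0,0,30]]]'; python3 -m inch '[[[1,0,0,0,0,0,30],[2,0,0,0,0,0,30],[2,0,0,0,0,0,30],[2,0,0,0,0,0,30]]]'
```

```text
t: 30.95
ee_pos: [436.3, 166.0, 48.9]
orientation: [3.117, -0.382, -0.005]
ft_force: [-3.7, -5.3, 1.0]
width: 44.0
grasp_force: 30.0
t: 31.35
ee_pos: [436.5, 165.9, 48.7]
orientation: [3.116, -0.383, -0.01]
ft_force: [-10.2, 2.2, 4.5]
width: 43.8
grasp_force: 30.0
```

Both fences are met. I'll add a small extra press on y, lower, then release.

```bash
python3 -m inch '[[[0,-1.5,0,0,0,0,30],[0,-1.5,0.6,0,0,0,30],[0,-1.5,0.6,0,0,0,30],[-0.5,-1,0.6,0,0,0,65],[-0.5,-1,0.6,0,0,0,65],[-0.5,-1,0.6,0,0,0,65],[-0.5,-1,0.6,0,0,0,65],[-0.5,-1,-10,0,0,0,65],[-0.5,-1,-50,0,0,0,65],[-0.5,-1,-100,0,0,0,65],[-0.5,-1,-130,0,0,0,65],[-0.5,-1,-130,0,0,0,65]]]'; python3 go.py 434.5,0,180,-14
```

```text
t: 32.55
ee_pos: [442.3, 168.2, 184.0]
orientation: [-3.114, 0.382, -0.013]
ft_force: [0.2, 0.9, 0.1]
width: 57.3
grasp_force: 0.0
434.5,0,180,-14 shift [ 33.1 165.2   3.4] turn [-0.005 -0.008  0.   ]
```

```bash
python3 -m inch '[[[30,165,0,0,0,0,65],[30,165,0,0,0,0,65],[30,165,0,0,0,0,65],[30,165,0,0,0,0,65],[60,265,0,0,0,0,65],[60,265,0,0,0,0,65],[60,265,0,0,0,0,65],[60,265,0,0,0,0,65],[60,265,0,0,0,0,65]]]'
python3 - <<'E'
from meas import *
d,im=grab('top'); 
cv2.imwrite('pics/t7.png',cv2.resize(im[150:275,110:240],None,fx=4.6,fy=4.6,interpolation=cv2.INTER_CUBIC))
d2,im2=grab('scene')
cv2.imwrite('pics/t8.png',cv2.resize(im2[170:270,270:420],None,fx=5,fy=5,interpolation=cv2.INTER_CUBIC))
m=mask(im); 
for n,uv,z in(('obl',(180,231),64),('can',(293,140),60),('oval',(398,229),56)):
    P=blob(d,m,uv,z); print(n,len(P),rect(P),P.mean(0))
E
```

```text
t: 33.45
ee_pos: [433.1, -103.6, 178.8]
orientation: [-3.118, 0.383, 0.002]
ft_force: [0.6, 0.1, -0.2]
width: 57.2
grasp_force: 0.0
obl 632 (array([436.5, 164. ]), array([46.9, 75.6]), 75.1) [436.10776 164.42476]
can 345 (array([662.5, -93.6]), array([47.8, 49.7]), 88.1) [661.90704 -92.77147]
oval 425 (array([ 445.2, -336.3]), array([43.5, 54.7]), 5.0) [ 444.8014  -334.96768]
```

View pics/t7.png

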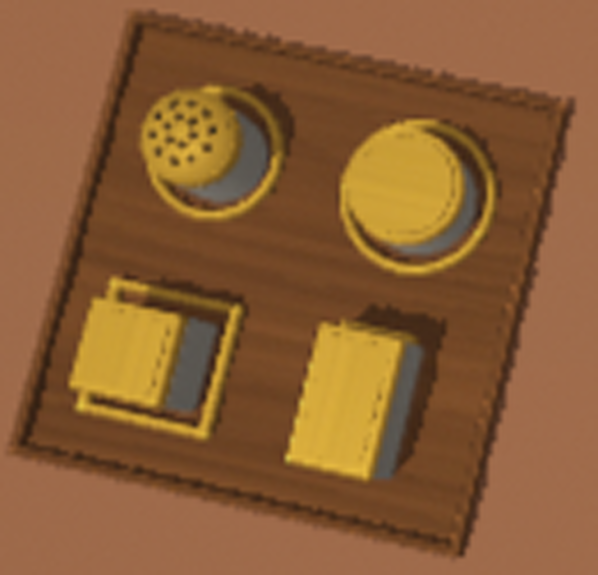

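View pics/t8.png

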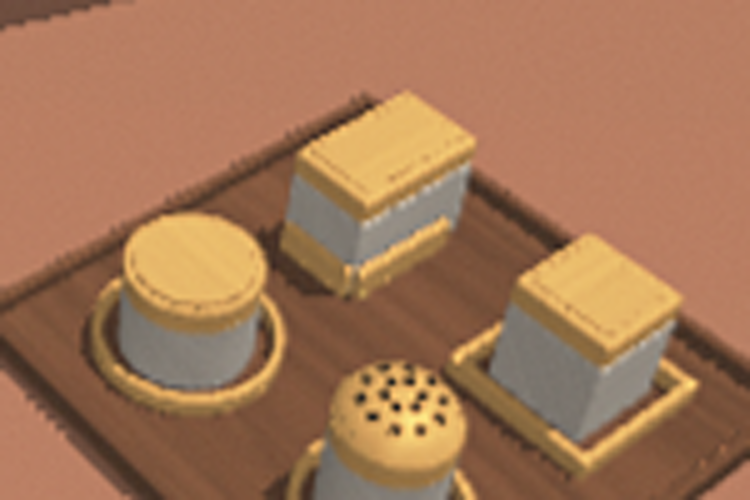

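The oblong tin sits flush against both fences, with its lid at crop (352,400) and yaw −14.9°. The other three stand inside their holders, and the canister has not moved. The oval's blob is only cut by the arm's shadow, since its x and angle are unchanged. Handing in.

```bash
python3 -c "
from workcell import ctrl; print(ctrl.close_job())"
```

```text
the job is handed in; nothing more can be done
None
```

The job is handed in at about 34 s: the shaker, jar and square tin stand in their holders, the oblong tin is pushed against both fences, and the look-alikes were not touched; the hand-in did not report a verdict.

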